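Index the vial carousel to its pointer

ROBOT

A 7-joint arm with a two-finger parallel gripper is mounted at the origin on a cart in front of the work surface, level with it; the furniture and walls round the work are solid. World frame = base frame: x ahead of the robot, y to its left, z up, the work surface at z = 0. Lengths are in m, angles in rad, forces in N, time in s.
With the tool pointing down it reaches from about 0.4 to 0.925 m from the base axis. Payload 5.6 kg.
Tool frame: the origin (TCP) lies midway between the tips of the shut fingers; the grasp point (between the pads) lies 19 mm behind it (r.hold_point_z is the distance from the TCP to the grasp point, in m); z points along the fingers, y is the line along which they close (so a half turn about z gives the same grasp; the last joint's range is limited). The gripper opens to 85 mm and grips with 20 to 120 N. Pads are 22 mm wide; open, the fingers measure 114 mm over their backs; the gripper's body (76 mm by 85 mm) begins 54 mm behind the grasp point. The pads swing forward as they close: fully open they stand 13 mm farther back than shut.
Start: joints at [-0.043, 0.468, -0.012, 1.603, 0.006, 1.071, -0.056], TCP at [0.65, -0, 0.231] pointing down, gripper open.
Joint ranges: [-2.53, 2.53], [-0.31, 2.02], [-1.57, 1.55], [0.28, 2.44], [-1.29, 4.43], [0.15, 1.84], [-2.92, 2.92]. Speed limits (rad/s): [2.57, 2.57, 3.14, 3.14, 3.14, 3.14, 3.14].

INTERFACE

Orientations are given as a unit quaternion [w, x, y, z].
In Python, from plant import r, vision, ticket gives the robot as it stands. The module is installed in compiled form; this text tells all that it offers.
- The arm moves only by the tool play_rows, never from a script. Its arguments are lists of equal length, an entry for each row: "travel": the shift along the tool's x, y, z in mm, a list of three; "angular": the turn, a rotation vector about the tool's x, y, z in rad, a list of three; "gripper": the closure, from 0 (fully open) to 1 (shut). A call has 1 to 10 rows; each row is the pose to reach, as a shift and turn from the pose commanded when the call began, along the tool's axes at that moment; what a row does not reach only later rows make up. A row lasts 1/10 s, in which the tool goes at most 50 mm and 8.59 degrees, less where a joint would pass 70% of its speed; a pose out of reach is approached as far as the arm can. A call with a gripper value outside its range is refused whole. The fingers move at their own pace and stop on an object; "force" is the grip in N (left out, the last holds). Time passes only in rows, so rows that repeat a pose let the fingers close. It gives the time, the measured TCP pose, the force, the opening and the grip force at its end, in the units of the state.
- r.get_state(): the state, without advancing time (a new reading comes with each control period).
- vision.get_image(name): name is "scene" or "side" or "wrist"; returns a dict with "pixels" (420x560x3 uint8, red, green, blue), "vfov" (degrees; the focal length in pixels is half the picture's height over the tangent of half this angle, whatever the lens; pixels are square), "cx", "cy" (the principal point, pixels), "origin" and "rotation" of the camera in the world. Camera axes: x right, y down, z forward; pixel columns grow to the right and rows downward; lengths in m; the calibration is good to about 2 mm. A picture is of the moment at which its call begins. There is no depth.
- ticket.hand_in(): hands the job in; it is judged then, once.
The state is a dict: "time": time; "joint_positions": joint angles; "dq": joint speeds; "effort": joint torques, N m; "tool_pos": TCP position; "orientation": TCP orientation; "contact_force": force on the tool from outside, world axes, zero at the start; "torque": the same for the moment, N m; "width": finger opening in m; "grasp_force": force on a finger pad.
Only numpy, scipy, OpenCV 4.12 (cv2) and the standard library are available. Lean on these libraries where they do the work, as an engineer would, in place of code of your own. Each camera call takes 0.05 s, during which the arm holds its last target. There are 200 camera calls.

TASK

Turn the small vial carousel by pushing its yellow paddle arm round with a fingertip until the vial with the blue cap stands squarely at the red pointer. Only push the paddle from one side, do not grip it; do not touch or lift the vials, and leave the bottle, cup and funnel around it where they are.

Things in the scene. Friction and masses are not known exactly. Their poses are not given: they have to be found in the camera images.
- base: Fixed grey foot plate of the carousel, 190 x 170 x 8 mm, on the worktop. Origin on the worktop under the vertical turning axis (the plate's middle is 5 mm towards its -x). Its -x axis points from the turning axis to the red pointer, a flat wedge on the plate, top 16 mm above the worktop, 77 to 96 mm from the axis, so low that arm and paddle sweep over it.
- mark (a point): The place where the blue-capped vial's centre must stand: on the base's -x axis beside the red pointer's tip, 52 mm from the turning axis, 35 mm above the worktop. Fixed to the base.
- carousel (a joint): Angle through which the carousel has been turned since the start, rad, counter-clockwise positive seen from above; stops only at +-6.2. Friction about 0.08 N m: it stays where it is left and does not coast.
- paddle_top (a point): Centre of the top edge of the yellow upright paddle on the carousel's arm: 107 mm from the turning axis, 76 mm above the worktop. Paddle: 34 mm along the radius (90 to 124 mm from the axis), 12 mm thick, 26 to 76 mm above the worktop; under it the 12 mm wide arm, underside 20 mm above the worktop. It stands midway between two holders.
- paddle_left: The half (34 x 6 x 50 mm) of the yellow paddle with its flat face on the counter-clockwise side; origin at the middle of the whole paddle's underside, x along the radius outwards, y counter-clockwise, z up.
- paddle_right: The other half of the yellow paddle, with its flat face on the clockwise side; same origin and axes as paddle_left.
- blue_vial: Small vial with a blue screw cap, 17 mm across, 50 mm tall, standing loose in one of the carousel's holders with about 1 mm of play all round; origin at the centre of its underside, which is 27 mm above the worktop (top at 77 mm).
- white_vial_1: Vial with a white cap, 17 x 52 mm, in another holder; origin at the centre of its underside.
- white_vial_2: Second vial with a white cap, 17 x 52 mm, in another holder; origin at the centre of its underside.
- milk_bottle: Bystander: glass bottle with white cap, 74 mm across, 136 mm tall, left of the carousel; origin at the centre of its underside.
- sample_cup: Bystander: lilac cup with dark rim, 49 mm across, 64 mm tall, right of the carousel; origin at the centre of its underside.
- funnel: Bystander: glass funnel standing on its rim, 69 mm across, 90 mm tall, left of the carousel and nearer to the robot; origin at the centre of its rim.
- hub (a point): Top of the steel hub (radius 18 mm) on the turning axis, 54 mm above the worktop. Round it turns a white tray (radius 72 mm, underside 18 mm and top 26 mm above the worktop) with six dark grey holder rings (outer radius 12.5 mm, rims 43 mm above the worktop) every 60 degrees on a circle of radius 52 mm. Three holders carry vials.

How it is judged:
On the way:
1. a finger pushes the yellow paddle while the blue-capped vial is still away from the pointer ((contact force between the fingers and paddle_left above 0.2 N or contact force between the fingers and paddle_right above 0.2 N) and horizontal distance between blue_vial and mark above 0.015 m).
At the end, for the whole second after the job is handed in: The blue-capped vial's centre is within 8 mm (level) of the mark at the red pointer, the carousel is at rest, and all three vials stand upright and seated in their holders (tilt under 0.2 rad, underside 22 to 33 mm above the worktop) (horizontal distance between blue_vial and mark below 0.008 m and velocity of joint carousel between -0.03 and 0.03 rad/s and angle between each of blue_vial, white_vial_1, white_vial_2's own z axis and vertical below 0.2 rad and height (world z) of blue_vial between 0.022 and 0.033 m and height (world z) of white_vial_1 between 0.022 and 0.033 m and height (world z) of white_vial_2 between 0.022 and 0.033 m); the robot touches nothing.
It fails at once if the paddle is gripped from both sides or pressed on from above (both halves loaded by the fingers, over 1.5 N each) (contact force between the fingers and paddle_left above 1.5 N and contact force between the fingers and paddle_right above 1.5 N).
It fails at once if the robot touches a vial (over 0.5 N) (contact force between any of the arm, the fingers and blue_vial above 0.5 N or contact force between any of the arm, the fingers and white_vial_1 above 0.5 N or contact force between any of the arm, the fingers and white_vial_2 above 0.5 N).
It fails at once if a vial is lifted by more than 10 mm (height (world z) of any of blue_vial, white_vial_1, white_vial_2 above 0.037 m).
It fails at once if the bottle, cup or funnel is moved by more than 20 mm (distance of any of milk_bottle, sample_cup, funnel from where it was at the start of the episode above 0.02 m).
It also fails if it takes over 45 s, if anything falls off the work surface, if the arm or the gripper's body presses on something with over 40 N, if the wrist force passes 120 N, or if a joint passes its speed limit or range.

## Working session

There is one attempt and no reset: what is moved stays moved. The work goes in short steps, Python scripts to look and compute and a tool call to move; the robot and the scene stay as the last step left them, time stands still between calls to the robot, and variables do not carry over. Pictures are saved under pics/ and viewed, at most 10 in all, crops included, and the job is handed in when it is done.

Besides the shell and the picture viewer there is one more tool, called after "Request:" by a JSON object that holds its "fn" and its "kwargs", one argument or row to a line. play_rows: Moves the arm, as the interface text tells. Its arguments: {"type":"object","properties":{"travel":{"type":"array","items":{"type":"array","items":{"type":"number"}}},"angular":{"type":"array","items":{"type":"array","items":{"type":"number"}}},"gripper":{"type":"array","items":{"type":"number"}},"force":{"type":"number"}},"required":["travel","angular","gripper"]}

```bash
mkdir -p pics
cat > h.py <<'E'
import numpy as np,cv2
from plant import r,vision,ticket
def grab(n,f):
    d=vision.get_image(n); cv2.imwrite('pics/'+f,d['pixels'][:,:,::-1].copy()); np.save('pics/'+f+'.npy',d,allow_pickle=True); return d
def ray(d,u,v):
    f=d['pixels'].shape[0]/2/np.tan(np.radians(d['vfov'])/2)
    return np.array(d['origin']),np.array(d['rotation'])@np.array([(u-d['cx'])/f,(v-d['cy'])/f,1])
def at(d,u,v,z):
    o,k=ray(d,u,v); return o+k*(z-o[2])/k[2]
def proj(d,p):
    f=d['pixels'].shape[0]/2/np.tan(np.radians(d['vfov'])/2)
    c=np.array(d['rotation']).T@(np.array(p)-np.array(d['origin'])); return c[:2]/c[2]*f+[d['cx'],d['cy']]
def load(f): return np.load('pics/'+f+'.npy',allow_pickle=True).item()
E
python3 - <<'E'
from h import *
for n in ['scene','side','wrist']:
    d=grab(n,n+'0.png'); print(n,d['vfov'],d['origin'],np.round(d['rotation'],2).tolist())
s=r.get_state(); print(s['tool_pos'],s['orientation'],s['width'])
a=[cv2.imread('pics/%s0.png'%n) for n in ['scene','side']]
E
```

```text
scene 52.36487314139261 [-0.03052676 -0.77988214  0.73600358] [-0.44, 0.85, -0.27, 0.14]
side 57.14394699095723 [0.01896737 0.6969096  0.53081966] [0.16, -0.26, 0.82, -0.49]
wrist 67.50434732533567 [0.65065    0.08295957 0.37286956] [0.16, 0.99, 0.0, -0.0]
[ 6.49574219e-01 -6.67408452e-05  2.30538910e-01] [-4.50205179e-04  7.07128135e-01  7.07085086e-01 -5.27590067e-04] 0.0855662011964447
```

View pics/scene0.png

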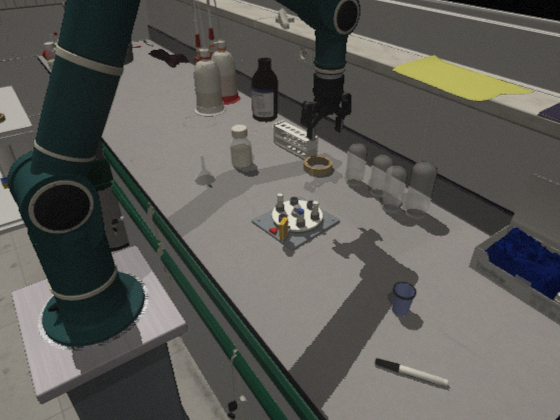

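View pics/wrist0.png

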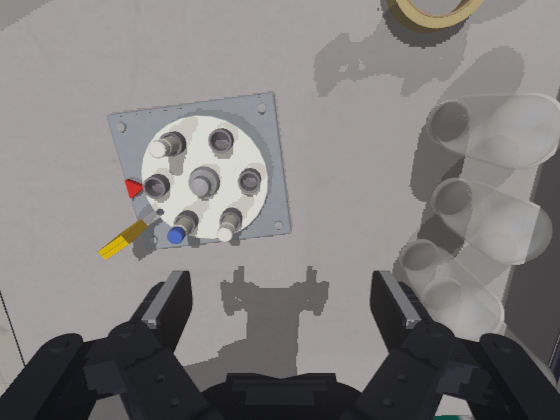

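The wrist view shows the hub at about (204,182), the red pointer at (134,187), the blue cap at (176,236) and the yellow paddle's top running from (104,254) to (145,226). The paddle lies between the pointer and the blue vial. `rotation` is a quaternion, so I'll convert it.

```bash
cat >> h.py <<'E'
from scipy.spatial.transform import Rotation as R
def _fix(d):
    q=np.array(d['rotation']); 
    if q.shape==(4,): d['rotation']=R.from_quat(q[[1,2,3,0]]).as_matrix()
    return d
_l=load
def load(f): return _fix(_l(f))
E
python3 - <<'E'
from h import *
d=load('wrist0.png')
im=cv2.imread('pics/wrist0.png')[80:280,80:320]
cv2.imwrite('pics/w0c.png',cv2.resize(im,None,fx=3,fy=3,interpolation=cv2.INTER_CUBIC))
hub=at(d,204,182,.054);print('hub',hub)
for n,u,v,z in [('ptr',134,187,.016),('blue',176,236,.077),('w1',162,148,.079),('w2',225,234,.079),('padA',104,254,.076),('padB',145,226,.076),('ring',157,186,.043),('ringR',249,180,.043),('ringT',221,139,.043),('c1',108,114,.008),('c2',272,93,.008),('c3',291,233,.008)]:
    p=at(d,u,v,z);e=(p-hub)[:2];print(n,p.round(4),np.hypot(*e).round(4),np.degrees(np.arctan2(e[1],e[0])).round(1))
E
```

```text
hub [0.56992932 0.00250309 0.054     ]
ptr [ 0.4776 -0.0131  0.016 ] 0.0937 -170.4
blue [ 0.5424 -0.0487  0.077 ] 0.0581 -118.2
w1 [0.5398 0.0412 0.079 ] 0.049 127.9
w2 [ 0.5933 -0.0456  0.079 ] 0.0535 -64.1
padA [ 0.464  -0.0699  0.076 ] 0.1283 -145.7
padB [ 0.5117 -0.0381  0.076 ] 0.071 -145.2
ring [ 0.5158 -0.0047  0.043 ] 0.0546 -172.4
ringR [0.6158 0.002  0.043 ] 0.0459 -0.7
ringT [0.5883 0.0453 0.043 ] 0.0466 66.8
c1 [0.4575 0.0687 0.008 ] 0.1305 149.5
c2 [0.6404 0.0906 0.008 ] 0.1128 51.4
c3 [ 0.6628 -0.0752  0.008 ] 0.1211 -39.9
```

View pics/w0c.png

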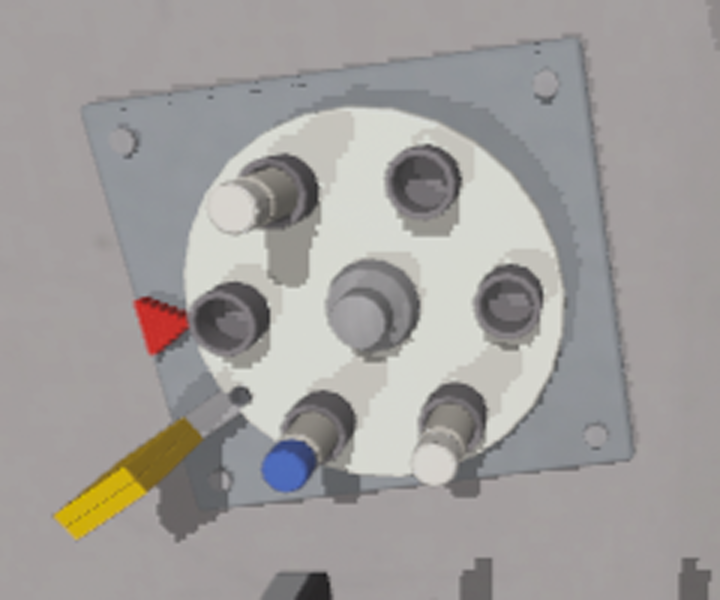

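```bash
cat > fit.py <<'E'
from h import *
from scipy.optimize import least_squares
def fit(d,obs,x0):
    def pt(x,n):
        cx,cy,b,t=x; kind,rad,ang,z,dx,dy=n
        if kind=='b': a=b; 
        else: a=t
        return np.array([cx+np.cos(a)*dx-np.sin(a)*dy+rad*np.cos(a+ang),cy+np.sin(a)*dx+np.cos(a)*dy+rad*np.sin(a+ang),z])
    f=lambda x:np.concatenate([proj(d,pt(x,n))-uv for n,uv in obs])
    s=least_squares(f,x0); return s.x,f(s.x).reshape(-1,2)
E
python3 - <<'E'
from fit import *
d=load('wrist0.png'); P=lambda u,v:np.array([u/3+80-1/3,v/3+80-1/3])
k=np.radians
# t = blue angle ; paddle at t-30
obs=[(('c',0,0,.054,0,0),P(358,320)),
(('c',.052,0,.077,0,0),P(288,466)),(('c',.052,k(60),.079,0,0),P(436,464)),(('c',.052,k(-120),.079,0,0),P(235,207)),
(('c',.107,k(-30),.076,0,0),P(100,503)),
(('b',0,0,.008,-.1,-.085),P(82,105)),(('b',0,0,.008,-.1,.085),P(205,508)),(('b',0,0,.008,.09,.085),P(634,458)),(('b',0,0,.008,.09,-.085),P(580,38)),(('b',0,0,.016,-.077,0),P(190,323))]
# base -x toward pointer; world angle b ~0
obs=[(n if n[0]!='b' else (n[0],n[1],n[2],n[3],n[4],-n[5]),uv) for n,uv in obs]
x,e=fit(d,obs,[.565,0,0,k(-118)]); print(x[:2],np.degrees(x[2:]),'\n',e.round(1).tolist())
x0=x
for n,i in [('tray',obs[:5]),]:
    pass
m=x[:2]-.052*np.array([np.cos(x[2]),np.sin(x[2])]);print('mark',m, 'turn needed',(180+np.degrees(x[2]-x[3])+180)%360-180)
E
```

```text
[ 0.56468621 -0.00273614] [   7.45913283 -116.57761475] 
 [[0.4, 0.5], [-0.6, 1.5], [0.0, 0.2], [-0.0, -0.1], [0.5, -0.4], [-1.6, -0.5], [-1.8, 1.6], [1.7, 0.8], [1.3, -1.9], [0.1, -0.7]]
mark [ 0.51312625 -0.00948673] turn needed -55.9632524135576
```

Run:
```python
from h import *
d=load('scene0.png')
for n,u,v in [('funnel',205,180),('bottle',242,165),('cup',402,309)]: print(n,at(d,u,v,0).round(3))
c=np.array([.5647,-.0027])
for k in range(0,57,8):
    a=np.radians(-146.6-k); t=np.array([-np.sin(a),np.cos(a)]); n=-t
    h=.0145*abs(n[0])+.011*abs(n[1])+.006
    p=c+.107*np.array([np.cos(a),np.sin(a)])+t*h; print(k,p.round(4), 'rel mm (tool x,y)',((p-[.6496,0])*1000).round(0)[::-1])
```

```text
funnel [0.447 0.347 0.   ]
bottle [0.598 0.364 0.   ]
cup [ 0.562 -0.401  0.   ]
0 [ 0.4881 -0.0809] rel mm (tool x,y) [ -81. -161.]
8 [ 0.4775 -0.0686] rel mm (tool x,y) [ -69. -172.]
16 [ 0.4688 -0.0546] rel mm (tool x,y) [ -55. -181.]
24 [ 0.4623 -0.0391] rel mm (tool x,y) [ -39. -187.]
32 [ 0.4582 -0.0227] rel mm (tool x,y) [ -23. -191.]
40 [ 0.4563 -0.0089] rel mm (tool x,y) [  -9. -193.]
48 [0.456  0.0046] rel mm (tool x,y) [   5. -194.]
56 [0.4576 0.0184] rel mm (tool x,y) [  18. -192.]
```

Request:
{"fn": "play_rows", "kwargs": {
  "travel": [
    [-30,-40,0],
    [-60,-80,0],
    [-85,-120,0],
    [-100,-153,0],
    [-100,-153,30],
    [-100,-153,65],
    [-100,-153,100],
    [-100,-153,120],
    [-100,-153,130],
    [-100,-153,130]
  ],
  "angular": [
    [0,0,0],
    [0,0,0],
    [0,0,0],
    [0,0,0],
    [0,0,0],
    [0,0,0],
    [0,0,0],
    [0,0,0],
    [0,0,0],
    [0,0,0]
  ],
  "gripper": [1,1,1,1,1,1,1,1,1,1]
}}

```text
time: 1.15
tool_pos: [0.4962, -0.0999, 0.1002]
orientation: [-0.001, 0.707, 0.707, -0.001]
contact_force: [-0.3, -0.3, -0.3]
width: 0.0001
grasp_force: 0.0
```

Run:
```python
from h import *
grab('wrist','wrist1.png'); s=r.get_state(); print(s['time'],s['tool_pos'],s['orientation'],s['width'],s['contact_force'])
```

```text
1.2 [ 0.49708318 -0.10004186  0.10128598] [-1.50272601e-04  7.07122662e-01  7.07090868e-01 -1.50364051e-04] 5.4095481765728307e-05 [ 0.84576397 -0.10093271  0.28669229]
```

View pics/wrist1.png

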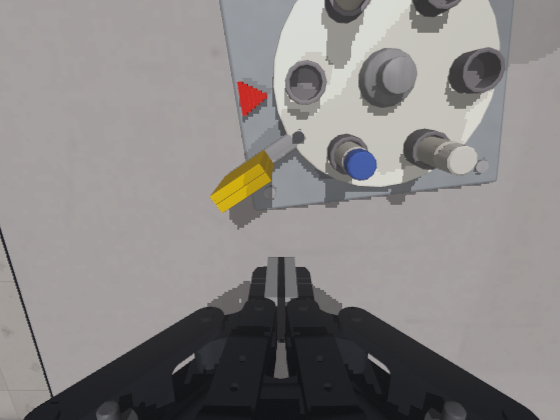

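The fingertip (281,262) is on the blue-vial side of the paddle (241,187) with clearance. Next I'll descend and push.

Request:
{"fn": "play_rows", "kwargs": {
  "travel": [
    [0,0,25],
    [0,0,46],
    [0,0,46],
    [10,-4,46],
    [19,-9,46],
    [25,-14,46],
    [31,-19,46],
    [38,-24,46],
    [45,-28,46],
    [45,-28,46]
  ],
  "angular": [
    [0,0,0],
    [0,0,0],
    [0,0,0],
    [0,0,0],
    [0,0,0],
    [0,0,0],
    [0,0,0],
    [0,0,0],
    [0,0,0],
    [0,0,0]
  ],
  "gripper": [1,1,1,1,1,1,1,1,1,1]
}}

```text
time: 2.2
tool_pos: [0.4681, -0.0538, 0.0553]
orientation: [-0.001, 0.707, 0.708, -0.0]
contact_force: [0.2, -0.2, 0.3]
width: -0.0
grasp_force: 0.0
```

Run:
```python
from h import *
grab('wrist','wrist2.png'); s=r.get_state(); print(s['time'],s['tool_pos'],s['contact_force'])
```

```text
2.25 [ 0.46845164 -0.05440906  0.055252  ] [ 0.08462695 -0.23434302 -0.06163529]
```

View pics/wrist2.png

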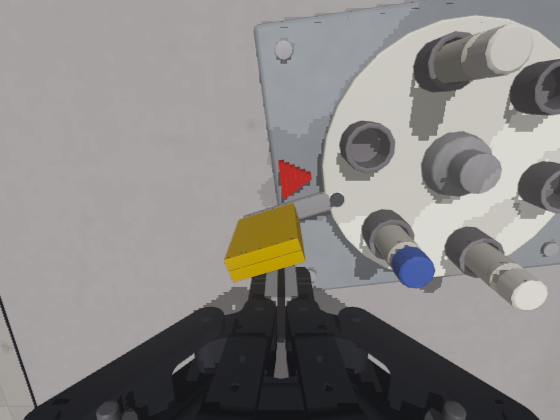

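The paddle (265,245) is turning with the finger against its near face, and the blue vial (412,268) is clear. I'll continue to just short of the goal.

Request:
{"fn": "play_rows", "kwargs": {
  "travel": [
    [8,-4,0],
    [16,-7,0],
    [24,-9,0],
    [32,-11,0],
    [39,-12,0],
    [46,-13,0],
    [53,-13,0],
    [53,-13,0],
    [53,-13,0]
  ],
  "angular": [
    [0,0,0],
    [0,0,0],
    [0,0,0],
    [0,0,0],
    [0,0,0],
    [0,0,0],
    [0,0,0],
    [0,0,0],
    [0,0,0]
  ],
  "gripper": [1,1,1,1,1,1,1,1,1]
}}

```text
time: 3.15
tool_pos: [0.4558, -0.0017, 0.0552]
orientation: [-0.0, 0.707, 0.707, -0.0]
contact_force: [0.5, 0.3, -1.0]
width: -0.0
grasp_force: 0.0
```

Run:
```python
from h import *
grab('wrist','wrist3.png'); s=r.get_state(); print(s['time'],s['tool_pos'],s['contact_force'])
```

```text
3.2 [ 0.45585354 -0.00201094  0.05519416] [0.53580398 1.392451   0.0068181 ]
```

View pics/wrist3.png

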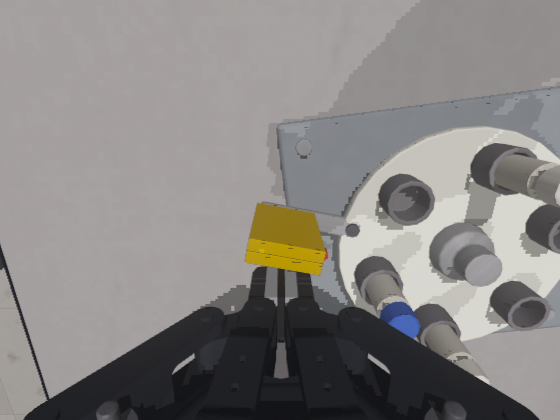

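Blue cap top at (400,321), hub top at (483,270), paddle top centre at (286,257), plate corner at (278,126).

Run:
```python
from fit import *
k=np.radians
d=load('wrist3.png')
obs=[(('c',0,0,.054,0,0),np.array([483,270])),(('c',.052,0,.077,0,0),np.array([400,321])),(('c',.107,k(-30),.076,0,0),np.array([286,257])),
(('b',0,0,.008,-.1,.085),np.array([278,126]))]
x,e=fit(d,obs,[.5647,-.0027,.13,k(-155)]);print(x[:2],np.degrees(x[2:]),e.round(1).tolist())
b=k(7.46)
print('remaining',np.degrees(x[3])-(-172.54))
```

```text
[ 0.56299778 -0.00238431] [   7.63624667 -161.45492516] [[2.8, 1.1], [2.9, 6.6], [-1.9, -3.3], [-4.1, -2.6]]
remaining 11.085074837593481
```

Request:
{"fn": "play_rows", "kwargs": {
  "travel": [
    [6,0,0],
    [12,1,0],
    [17,1,0],
    [20,2,0],
    [20,2,0],
    [5,2,0],
    [-12,2,0],
    [-12,2,-50],
    [-12,2,-95],
    [-12,2,-95]
  ],
  "angular": [
    [0,0,0],
    [0,0,0],
    [0,0,0],
    [0,0,0],
    [0,0,0],
    [0,0,0],
    [0,0,0],
    [0,0,0],
    [0,0,0],
    [0,0,0]
  ],
  "gripper": [1,1,1,1,1,1,1,1,1,1]
}}

```text
time: 4.2
tool_pos: [0.4617, -0.0141, 0.1552]
orientation: [0.003, 0.707, 0.707, 0.004]
contact_force: [0.2, 0.3, 0.4]
width: -0.0003
grasp_force: 0.0
```

Request:
{"fn": "play_rows", "kwargs": {
  "travel": [
    [-20,40,0],
    [-40,80,0],
    [-40,110,-20],
    [-40,110,-40],
    [-40,110,-40]
  ],
  "angular": [
    [0,0,0],
    [0,0,0],
    [0,0,0],
    [0,0,0],
    [0,0,0]
  ],
  "gripper": [1,1,1,1,1]
}}

```text
time: 4.7
tool_pos: [0.5698, -0.0541, 0.1919]
orientation: [0.001, 0.707, 0.707, 0.001]
contact_force: [0.1, -0.3, 0.1]
width: 0.0002
grasp_force: 0.0
```

Run:
```python
from h import *
grab('wrist','wrist4.png'); s=r.get_state(); print(s['time'],s['tool_pos'],s['contact_force'])
im=cv2.imread('pics/wrist4.png')[60:320,60:400]
cv2.imwrite('pics/w4c.png',cv2.resize(im,None,fx=2.3,fy=2.3,interpolation=cv2.INTER_CUBIC))
```

```text
4.75 [ 0.56833779 -0.05396427  0.1904956 ] [-0.06156802  0.73962215 -0.61454144]
```

View pics/w4c.png

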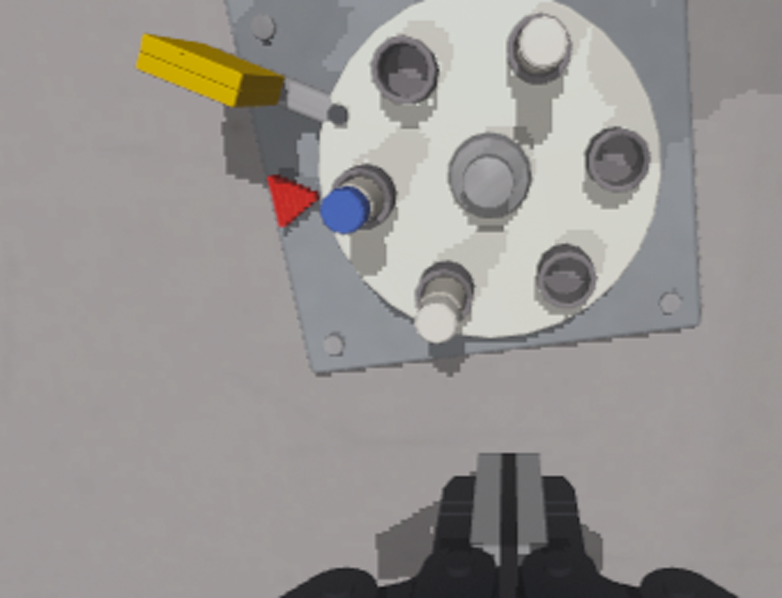

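The blue cap (345,210) is beside the pointer tip (320,199). I'll check it numerically.

Run:
```python
from fit import *
k=np.radians; d=load('wrist4.png'); P=lambda u,v:np.array([u/2.3+60-.3,v/2.3+60-.3])
obs=[(('c',0,0,.054,0,0),P(488,181)),(('c',.052,0,.077,0,0),P(345,210)),(('c',.052,k(60),.079,0,0),P(436,322)),(('c',.052,k(-120),.079,0,0),P(543,42)),(('c',.107,k(-30),.076,0,0),P(191,70)),
(('b',0,0,.008,-.1,-.085),P(318,374)),(('b',0,0,.008,.09,-.085),P(700,324)),(('b',0,0,.016,-.077,0),P(320,199))]
x,e=fit(d,obs,[.5647,-.0027,.13,k(-172)]);print(x[:2],np.degrees(x[2:]),e.round(1).tolist())
print('remaining',np.degrees(x[3]-x[2])+180)
p=at(d,*P(345,210),.077)[:2];print(p,p-(x[:2]-.052*np.array([np.cos(x[2]),np.sin(x[2])])))
```

```text
[ 0.56397948 -0.00292466] [   8.01283404 -171.69052068] [[0.7, 0.5], [-0.9, 0.5], [0.6, 0.3], [1.0, -0.7], [-0.7, -0.3], [-1.9, 1.3], [2.6, 0.2], [-1.5, -0.8]]
remaining 0.2966452826971704
[ 0.51325878 -0.01000328] [0.00077162 0.00016991]
```

The vial is within 1 mm of the mark, and the arm is clear of everything.

```bash
python3 -c "
from plant import ticket; print(ticket.hand_in())"
```

```text
the job is handed in; nothing more can be done
None
```

The carousel is turned about 56° clockwise by one-sided fingertip pushes on the paddle; the last wrist picture put the blue-capped vial about 1 mm from the mark (limit 8 mm), with the arm clear, and the job is handed in (no verdict was returned).

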